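# Turn the wet jar's painted side to the scanner and scan it

## Task

The white lidded jar on the decorating turntable is freshly painted, so it must not be touched: turn the turntable by its orange finger pegs until the jar's blue panel squarely faces the grey scanner and everything is still. Then press the green button on top of the scanner fully down and let it come up again, leaving the jar facing the scanner. Do not press the button before the panel faces the scanner, keep the jar upright in the middle of the turntable, and leave the bowl, the cup and the amber glaze jar where they are.

Things in the scene. Friction and masses are not known exactly. Their poses are not given: they have to be found in the camera images.
- turntable: Fixed foot of the turntable, dark steel, 124 mm across; origin on the table on the turning axis, z up. Its +x axis points to the scanner. It carries a grey-painted wheel, 200 mm in diameter, top face 50 mm above the table.
- wheel (a joint): Angle of the wheel about the vertical axis in rad, counterclockwise from above positive; turns freely either way without a stop, with a little friction, and stays where it is left.
- peg0 (a point): Centre of the top of orange finger peg 0 of four on the wheel: upright, 14 mm in diameter, 25 mm tall above the wheel's top face (top 75 mm above the table), 85 mm from the wheel's axis, 90 degrees apart; they turn with the wheel.
- peg1 (a point): Centre of the top of orange finger peg 1 of four on the wheel: upright, 14 mm in diameter, 25 mm tall above the wheel's top face (top 75 mm above the table), 85 mm from the wheel's axis, 90 degrees apart; they turn with the wheel.
- peg2 (a point): Centre of the top of orange finger peg 2 of four on the wheel: upright, 14 mm in diameter, 25 mm tall above the wheel's top face (top 75 mm above the table), 85 mm from the wheel's axis, 90 degrees apart; they turn with the wheel.
- peg3 (a point): Centre of the top of orange finger peg 3 of four on the wheel: upright, 14 mm in diameter, 25 mm tall above the wheel's top face (top 75 mm above the table), 85 mm from the wheel's axis, 90 degrees apart; they turn with the wheel.
- jar: White lidded ceramic jar, loose, about in the middle of the wheel: 76 mm in diameter (lid 79 mm), 68 mm tall, about 0.35 kg. Origin at the centre of its underside, z up along its axis; +x points out through the middle of the blue panel. The blue panel is about 29 mm wide and 46 mm tall on the side; a 18 mm wide blue stripe continues up over the lid, from its edge to near its centre.
- jar_mark (a point): Middle of the blue panel on the jar's side, 39 mm from the jar's axis and 31 mm above its underside.
- scanner: Fixed grey scanner block beside the wheel, 50 mm deep (x) by 90 mm wide (y) by 115 mm tall, on a 6 mm foot of 70 by 100 mm. Origin at the centre of its underside; its front with a black window and lens faces its own -x, towards the wheel's axis. The jar's panel faces it when the jar's +x axis is parallel to the scanner's +x axis.
- scan_button (a joint): Travel of the scanner's button in m: 0 up, 0.006 fully down; springs back, about 4 N fully down.
- scan_button_top (a point): Centre of the top of the green push button, 32 mm in diameter, on the middle of the scanner's top; pressed straight down.
- bowl: Terracotta bowl, 100 mm across, 45 mm tall, bystander; origin at the centre of its underside.
- cup: Blue cup, 72 mm across, 70 mm tall, bystander; origin at the centre of its underside.
- glaze_jar: Amber glass glaze jar with red cap, 60 mm across, 85 mm tall, bystander; origin at the centre of its underside.
There are look-alikes about, which are no part of the job. There is more than one size of the jar; the job needs the smaller.

How it is judged:
By the outcome, as a careful person would: the job done as asked, in the order asked, and still so for the second after the job is handed in, with the robot touching nothing.
It also fails if it takes over 51 s, if anything falls off the work surface, if the arm or the gripper's body presses on something with over 40 N, if the wrist force passes 120 N, or if a joint passes its speed limit or range.

## Robot

A 6-joint arm with a two-finger parallel gripper is mounted at the origin on the work surface. World frame = base frame: x ahead of the robot, y to its left, z up, the work surface at z = 0. Lengths are in m, angles in rad, forces in N, time in s.
With the tool pointing down it reaches from about 0.35 to 0.975 m from the base axis. Payload 4.9 kg.
Tool frame: the origin (TCP) lies midway between the tips of the shut fingers; the grasp point (between the pads) lies 19 mm behind it (bot.pinch_z is the distance from the TCP to the grasp point, in m); z points along the fingers, y is the line along which they close (so a half turn about z gives the same grasp; the last joint's range is limited). The gripper opens to 85 mm and grips with 20 to 120 N. Pads are 22 mm wide; open, the fingers measure 114 mm over their backs; the gripper's body (76 mm by 85 mm) begins 54 mm behind the grasp point. The pads swing forward as they close: fully open they stand 13 mm farther back than shut.
Start: joints at [1.13, 0.053, 1.613, -0, 1.476, -0.119], TCP at [0.198, 0.593, 0.231] pointing down, gripper open.
Joint ranges: [-3.01, 3.01], [-1.01, 2.22], [0.06, 2.58], [-1.02, 4.17], [0.09, 2.62], [-3.14, 3.14]. Speed limits (rad/s): [2.57, 2.57, 3.14, 3.14, 3.14, 3.14].

## Interface

Orientations are given as a unit quaternion [x, y, z, w].
In Python, from rig import bot gives the robot as it stands.
- The arm moves only by the shell command python3 -m handwheel 'ROWS' [FORCE]. ROWS is a JSON object of lists of equal length, an entry for each row: "rotation": the turn, a rotation vector about the tool's x, y, z in degrees, a list of three; "travel": the shift along the tool's x, y, z in cm, a list of three; "claw": the finger opening in cm, from 0 to 8.54. A call has 1 to 8 rows; each row is the pose to reach, as a shift and turn from the pose commanded when the call began, along the tool's axes at that moment; what a row does not reach only later rows make up. A row lasts 1/10 s, in which the tool goes at most 50 mm and 8.59 degrees, less where a joint would pass 70% of its speed; a pose out of reach is approached as far as the arm can. A call with a gripper value outside its range is refused whole. The fingers move at their own pace and stop on an object; FORCE is the grip in N (left out, the last holds). Time passes only in rows, so rows that repeat a pose let the fingers close. It gives the time, the measured TCP pose, the force, the opening and the grip force at its end, in the units of the state.
- bot.sense(): the state, without advancing time (a new reading comes with each control period).
- bot.camera(name): name is "scene" or "top" or "wrist"; returns the picture (384x512x3 uint8, blue, green, red); there is no depth.
- bot.camera_model(name): a dict with "fx", "fy", "cx", "cy" (pixels), "camera_from_world" (4x4, takes a point from world to camera coordinates). Camera axes: x right, y down, z forward; pixel columns grow to the right and rows downward; lengths in m; the calibration is good to about 2 mm. A picture is of the moment at which its call begins: read the wrist's pose just before it. camera_model takes no time and is no camera call; for the wrist camera it gives the pose at the moment of the call.
- bot.close_job(): hands the job in; it is judged then, once.
The state is a dict: "time_s": time; "joint_positions": joint angles; "joint_velocities": joint speeds; "joint_efforts": joint torques, N m; "eef_pos": TCP position; "orientation": TCP orientation; "wrist_force": force on the tool from outside, world axes, zero at the start; "torque": the same for the moment, N m; "opening": finger opening in m; "gripper_force": force on a finger pad.
Only numpy, scipy, OpenCV 4.12 (cv2) and the standard library are available. Lean on these libraries where they do the work, as an engineer would, in place of code of your own. Each camera call takes 0.05 s, during which the arm holds its last target. There are 200 camera calls.

## Working session

There is one attempt and no reset: what is moved stays moved. The work goes in short steps, Python scripts to look and compute and a shell command to move; the robot and the scene stay as the last step left them, time stands still between calls to the robot, and variables do not carry over. Pictures are saved under pics/ and viewed, at most 10 in all, crops included, and the job is handed in when it is done.

```bash
ls; mkdir -p pics
python3 - <<'E'
from rig import bot
import cv2
s=bot.sense(); print(s['time_s'],s['eef_pos'],s['orientation'])
for n in ['scene','top']:
    cv2.imwrite(f'pics/{n}0.png',bot.camera(n)); m=bot.camera_model(n); print(n,m)
E
```

```text
pics
0.0 [0.19739357 0.592332   0.23002657] [ 1.60206278e-01  9.87082987e-01 -1.01910688e-03 -2.95221558e-04]
scene {'fx': 432.3931649468521, 'fy': 432.3931649468521, 'cx': 251.47295555994043, 'cy': 188.92956682176123, 'camera_from_world': array([[ 0.82241414,  0.56847374,  0.02173921, -0.4896117 ],
       [ 0.3520622 , -0.47856986, -0.80437746, -0.1019808 ],
       [-0.44686373,  0.66918495, -0.59372073,  1.4900385 ],
       [ 0.        ,  0.        ,  0.        ,  1.        ]])}
top {'fx': 430.63472750046236, 'fy': 430.63472750046236, 'cx': 252.91342823240782, 'cy': 183.58317800794714, 'camera_from_world': array([[ 0.01641301, -0.99955439, -0.02493256,  0.01299769],
       [-0.98918112, -0.01259697, -0.14615754,  0.58666478],
       [ 0.14577833,  0.02706171, -0.98894709,  1.1664625 ],
       [ 0.        ,  0.        ,  0.        ,  1.        ]])}
```

View pics/top0.png

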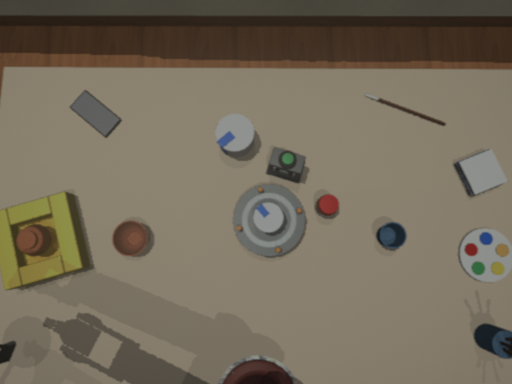

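View pics/scene0.png

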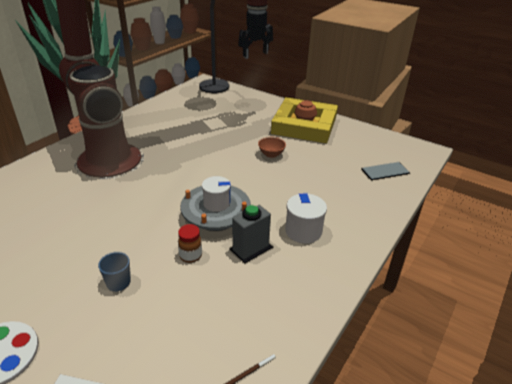

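The top view shows the wheel at about (269,220) with orange pegs at (261,190), (299,210), (278,249) and (239,228). The small jar's stripe is near (263,210). The scanner's button is at (288,159), the glaze jar at (328,205), and the larger look-alike jar at (235,133). The scene view agrees.

```bash
cat > h.py <<'E'
import numpy as np, cv2
from rig import bot
def ray(m,px,z):
    T=m['camera_from_world'];R=T[:3,:3];o=-R.T@T[:3,3]
    d=R.T@np.array([(px[0]-m['cx'])/m['fx'],(px[1]-m['cy'])/m['fy'],1])
    return (o+d*(z-o[2])/d[2])
def blobs(im,lo,hi,roi=None,amin=6):
    h=cv2.cvtColor(im,cv2.COLOR_BGR2HSV); k=cv2.inRange(h,np.array(lo),np.array(hi))
    if roi: q=np.zeros_like(k); x0,y0,x1,y1=roi; q[y0:y1,x0:x1]=1; k=k*q
    n,l,st,c=cv2.connectedComponentsWithStats(k)
    return [(c[i],st[i,4],st[i,:4]) for i in range(1,n) if st[i,4]>=amin],l
E
python3 - <<'E'
from h import *
im=cv2.imread('pics/top0.png');m=bot.camera_model('top')
P=[]
for c,a,s in blobs(im,(5,130,100),(20,255,255),(225,175,315,262))[0]:
    p=ray(m,c,.07);P.append(p);print('peg',c,a,p)
ctr=np.mean(P,0);print('ctr',ctr,[np.hypot(*(p-ctr)[:2]) for p in P],[np.degrees(np.arctan2(*(p-ctr)[1::-1])) for p in P])
for c,a,s in blobs(im,(105,150,80),(130,255,255),(225,175,315,262))[0]: print('blue',c,a,s,ray(m,c,.118))
for c,a,s in blobs(im,(45,100,60),(80,255,255),(265,140,315,190))[0]: print('green',c,a,s,ray(m,c,.13))
# white lid
for c,a,s in blobs(im,(0,0,150),(179,60,255),(245,195,295,245),100)[0]: print('white',c,a,s,ray(m,c,.118))
for c,a,s in blobs(im,(0,150,80),(8,255,255),(310,190,345,222))[0]: print('red',c,a,s,ray(m,c,.085))
cv2.imwrite('pics/crop0.png',cv2.resize(im[120:270,200:360],None,fx=5,fy=5,interpolation=cv2.INTER_CUBIC)[:600])
E
```

```text
peg [260.11111111 189.33333333] 9 [0.56680067 0.00083493 0.07      ]
peg [298.84615385 210.46153846] 13 [ 0.51032803 -0.10508456  0.07      ]
peg [239. 228.] 9 [0.46045061 0.05650382 0.07      ]
peg [277.71428571 249.5       ] 14 [ 0.40464364 -0.04864062  0.07      ]
ctr [ 0.48555574 -0.02409661  0.07      ] [np.float64(0.08498423513687363), np.float64(0.084691882727685), np.float64(0.08441976288316858), np.float64(0.0845527981438881)] [np.float64(17.059618138367338), np.float64(-72.99237400892868), np.float64(107.30057459710473), np.float64(-163.12526185444577)]
green [287.89230769 158.07692308] 65 [283 154  10   9] [ 0.64242162 -0.07148588  0.13      ]
red [327.96126761 204.25      ] 284 [319 195  19  19] [ 0.52683429 -0.18171596  0.085     ]
```

View pics/crop0.png

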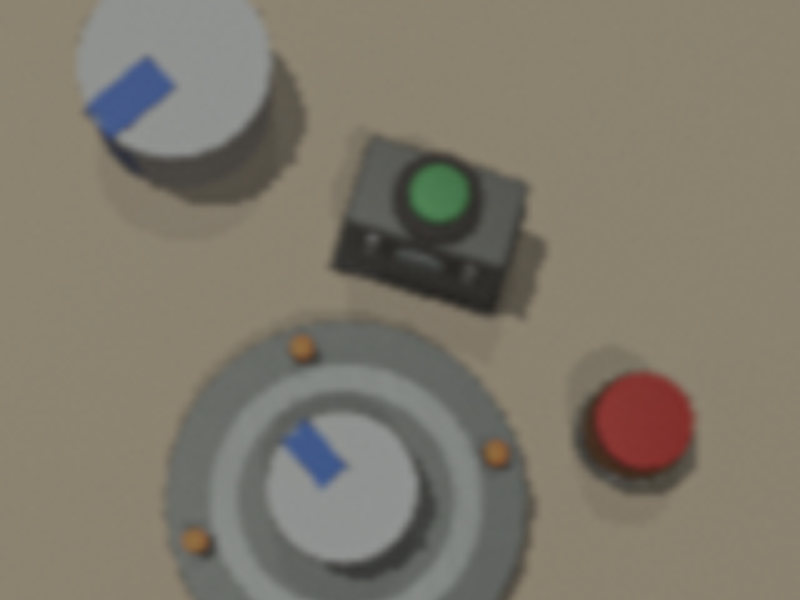

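```bash
cat >> h.py <<'E'
from scipy.spatial.transform import Rotation as Ro
def go(p,yaw_y):
    "print tool-frame travel (cm) and rotvec (deg) to reach p, tool down, tool y at world angle yaw_y (deg)"
    s=bot.sense();R=Ro.from_quat(s['orientation'])
    a=np.radians(yaw_y);y=np.array([np.cos(a),np.sin(a),0]);z=np.array([0,0,-1.]);G=Ro.from_matrix(np.c_[np.cross(y,z),y,z])
    print('t',s['time_s'],'travel',(R.inv().apply(np.array(p)-s['eef_pos'])*100).round(2),'rot',(R.inv()*G).as_rotvec(degrees=True).round(2))
E
python3 - <<'E'
from h import *
im=cv2.imread('pics/top0.png');m=bot.camera_model('top');O=np.array([.4856,-.0241])
B,l=blobs(im,(100,90,60),(135,255,255),(245,190,295,245))
for i,(c,a,s) in enumerate(B): print('blue',c,a,s,ray(m,c,.118))
g=im[190:245,240:298]
W,l=blobs(im,(0,0,125),(179,40,255),(245,195,295,245),80)
for c,a,s in W: print('white',c,a,s,ray(m,c,.118))
print('lid',ray(m,(268.6,217.4),.118))
for q in [(334,474),(298,436)]: print(ray(m,(200+q[0]/5,120+q[1]/5),.118))
c=[ray(m,(200+x/5,120+y/5),.121) for x,y in [(372,135),(527,183)]];d=c[0]-c[1];print('scanner edge',np.degrees(np.arctan2(d[1],d[0])),c)
a=np.radians(107.2);go([O[0]+.086*np.cos(a),O[1]+.086*np.sin(a),.16],17.2)
E
```

```text
blue [262.29230769 210.23076923] 65 [257 205  11  12] [ 0.50545499 -0.0061153   0.118     ]
white [269.33181126 219.89041096] 657 [245 195  50  50] [ 0.48057206 -0.02473662  0.118     ]
white [268.51342282 217.92449664] 596 [253 203  30  29] [ 0.48564488 -0.02255445  0.118     ]
lid [ 0.48701118 -0.02276433  0.118     ]
[ 0.49370658 -0.01800587  0.118     ]
[0.51328223 0.00101836 0.118     ]
scanner edge 72.99158012660119 [array([ 0.6739154 , -0.03605756,  0.121     ]), array([ 0.64880495, -0.118147  ,  0.121     ])]
t 0.1 travel [-41.83 -42.37   7.09] rot [-1.100e-01  4.000e-02  5.436e+01]
```

```bash
python3 -m handwheel '{"rotation":[[0,0,8],[0,0,16],[0,0,24],[0,0,32],[0,0,40],[0,0,48],[0,0,54.4],[0,0,54.4]],"travel":[[-3,-3,0],[-6.5,-6.5,1],[-10,-10,2],[-13.5,-13.5,3],[-17,-17,4],[-20.5,-20.5,5],[-24,-24,6],[-27,-27,6]],"claw":[4,4,4,4,4,4,4,4]}' 40
python3 - <<'E'
from h import *
a=np.radians(107.2);O=np.array([.4856,-.0241]);go([O[0]+.086*np.cos(a),O[1]+.086*np.sin(a),.16],17.2)
E
```

```text
time_s: 0.9
eef_pos: [0.3678, 0.2489, 0.1693]
orientation: [0.594, 0.804, -0.001, -0.001]
wrist_force: [0.5, 0.3, 0.1]
opening: 0.0403
gripper_force: 0.0
t 0.9 travel [-20.96   3.24   0.93] rot [-0.16  0.03 -0.14]
```

```bash
python3 -m handwheel '{"rotation":[[0,0,0],[0,0,0],[0,0,0],[0,0,0],[0,0,0],[0,0,0],[0,0,0]],"travel":[[-4,0.6,0],[-8,1.2,0.2],[-12,1.8,0.4],[-16,2.4,0.7],[-19,2.9,0.9],[-20.9,3.2,0.9],[-20.9,3.2,0.9]],"claw":[4,4,4,4,4,4,4]}'
python3 - <<'E'
from h import *
a=np.radians(107.2);O=np.array([.4856,-.0241]);go([O[0]+.086*np.cos(a),O[1]+.086*np.sin(a),.056],17.2)
m=bot.camera_model('wrist');im=bot.camera('wrist');cv2.imwrite('pics/w1.png',im)
print(m)
for c,A,s in blobs(im,(5,130,100),(20,255,255),None,30)[0]: print('peg',c,A,s,ray(m,c,.072))
for c,A,s in blobs(im,(100,90,60),(135,255,255),None,60)[0]: print('blue',c,A,s,ray(m,c,.118))
E
```

```text
time_s: 1.6
eef_pos: [0.461, 0.0593, 0.1619]
orientation: [0.595, 0.804, -0.0, -0.0]
wrist_force: [0.1, 0.8, -0.1]
opening: 0.0397
gripper_force: 0.0
t 1.6 travel [-0.09 -0.11 10.59] rot [-0.05  0.   -0.24]
{'fx': 274.4011030766521, 'fy': 274.4011030766521, 'cx': 249.0916055936763, 'cy': 189.22660431482632, 'camera_from_world': array([[ 0.95651295,  0.29168741, -0.00119555, -0.45922624],
       [ 0.27806641, -0.91059311,  0.30577649, -0.0919443 ],
       [ 0.08810249, -0.29281161, -0.95210257,  0.290521  ],
       [ 0.        ,  0.        ,  0.        ,  1.        ]])}
peg [248.61685824 192.46360153] 261 [241 182  16  21] [0.46119033 0.06086756 0.072     ]
peg [333.12359551 268.08988764] 178 [323 259  20  20] [0.56300473 0.01037486 0.072     ]
peg [164.79661017 268.00564972] 177 [156 260  20  19] [ 0.4053925  -0.03772708  0.072     ]
blue [478.27588384 200.85416667] 1584 [440 184  72  38] [0.61720705 0.11791296 0.118     ]
blue [506.67777778 216.66666667] 90 [499 211  13  13] [0.64379241 0.11308724 0.118     ]
blue [281.93333333 256.38888889] 90 [278 243   9  30] [0.49665283 0.03328128 0.118     ]
blue [274.78159126 299.58034321] 641 [255 285  38  29] [ 0.50421747 -0.00652886  0.118     ]
```

View pics/w1.png

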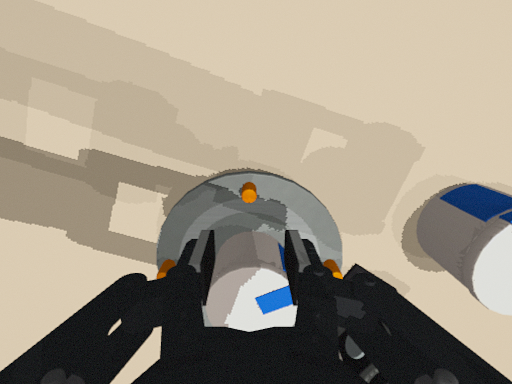

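The wrist view shows peg at (249,192) centred between the finger tips and the jar stripe near (275,298); the fingers are clear of the jar. Descending over the peg and gripping it.

```bash
python3 -m handwheel '{"rotation":[[0,0,0],[0,0,0],[0,0,0],[0,0,0],[0,0,0],[0,0,0]],"travel":[[0,-0.1,3],[0,-0.1,6],[0,-0.1,8.5],[0,-0.1,10],[0,-0.1,10.4],[0,-0.1,10.4]],"claw":[4,4,4,4,4,4]}' 20; python3 -m handwheel '{"rotation":[[0,0,0],[0,0,0],[0,0,0],[0,0,0],[0,0,0],[0,0,0]],"travel":[[0,0,0],[0,0,0],[0,0,0],[0,0,0],[0,0,0],[0,0,0]],"claw":[3,2.5,2,1.6,1.3,1.2]}' 20;  python3 - <<'E'
from h import *
m=bot.camera_model('top');im=bot.camera('top')
for c,A,s in blobs(im,(5,130,100),(20,255,255),(225,175,315,262))[0]: print('peg',c,A,ray(m,c,.07))
E
```

```text
time_s: 2.25
eef_pos: [0.4589, 0.0616, 0.0578]
orientation: [0.593, 0.805, -0.0, -0.001]
wrist_force: [-0.3, -0.3, -0.7]
opening: 0.0396
gripper_force: 0.0
time_s: 2.85
eef_pos: [0.4601, 0.0608, 0.0589]
orientation: [0.594, 0.805, 0.0, 0.0]
wrist_force: [-0.5, -0.4, 3.5]
opening: 0.013
gripper_force: 19.5
peg [260.09090909 189.36363636] 11 [0.56671619 0.0008891  0.07      ]
peg [299.  210.5] 12 [ 0.51022942 -0.10550117  0.07      ]
peg [277.8 249.5] 10 [ 0.40464744 -0.04887021  0.07      ]
```

```bash
python3 -m handwheel '{"rotation":[[0,0,1],[0,0,3],[0,0,6],[0,0,9],[0,0,12],[0,0,15],[0,0,18],[0,0,20]],"travel":[[0,0.15,0],[-0.01,0.46,0],[-0.05,0.93,0],[-0.11,1.39,0],[-0.19,1.84,0],[-0.3,2.29,0],[-0.43,2.74,0],[-0.53,3.03,0]],"claw":[1.2,1.2,1.2,1.2,1.2,1.2,1.2,1.2]}'
python3 - <<'E'
from h import *
s=bot.sense();d=s['eef_pos'][:2]-[.4856,-.0241];print(np.hypot(*d),np.degrees(np.arctan2(d[1],d[0])),s['wrist_force'],s['gripper_force'])
E
```

```text
time_s: 3.7
eef_pos: [0.4911, 0.0646, 0.0589]
orientation: [0.725, 0.688, 0.0, 0.0]
wrist_force: [-0.8, -0.4, 5.9]
opening: 0.0126
gripper_force: 19.7
0.08882382170979246 86.46529305648339 [-0.78291069 -0.40795278  5.93960002] 19.717435240745544
```

Tracking well; continuing the arc.

```bash
python3 -m handwheel '{"rotation":[[0,0,1],[0,0,3],[0,0,6],[0,0,9],[0,0,12],[0,0,15],[0,0,18],[0,0,20]],"travel":[[0,0.15,0],[-0.01,0.46,0],[-0.05,0.93,0],[-0.11,1.39,0],[-0.19,1.84,0],[-0.3,2.29,0],[-0.43,2.74,0],[-0.53,3.03,0]],"claw":[1.2,1.2,1.2,1.2,1.2,1.2,1.2,1.2]}'; python3 -m handwheel '{"rotation":[[0,0,1],[0,0,3],[0,0,6],[0,0,9],[0,0,12],[0,0,15],[0,0,18],[0,0,20]],"travel":[[0,0.15,0],[-0.01,0.46,0],[-0.05,0.93,0],[-0.11,1.39,0],[-0.19,1.84,0],[-0.3,2.29,0],[-0.43,2.74,0],[-0.53,3.03,0]],"claw":[1.2,1.2,1.2,1.2,1.2,1.2,1.2,1.2]}'
python3 - <<'E'
from h import *
s=bot.sense();d=s['eef_pos'][:2]-[.4856,-.0241];print(np.hypot(*d),np.degrees(np.arctan2(d[1],d[0])),s['wrist_force'],s['gripper_force'])
m=bot.camera_model('top');im=bot.camera('top');cv2.imwrite('pics/t2.png',cv2.resize(im[120:270,200:360],None,fx=5,fy=5,interpolation=cv2.INTER_CUBIC)[:600])
for c,A,s in blobs(im,(5,130,100),(20,255,255),(225,175,315,262))[0]: p=ray(m,c,.07);print('peg',c,A,p,np.degrees(np.arctan2(p[1]+.0241,p[0]-.4856)))
for c,A,s in blobs(im,(100,90,60),(135,255,255),(245,180,295,245))[0]: print('blue',c,A,s,ray(m,c,.118))
E
```

```text
time_s: 4.5
eef_pos: [0.5209, 0.0576, 0.0589]
orientation: [0.834, 0.552, 0.0, 0.0]
wrist_force: [-0.8, -0.9, 6.7]
opening: 0.0131
gripper_force: 19.8
time_s: 5.3
eef_pos: [0.5465, 0.0408, 0.0589]
orientation: [0.917, 0.399, -0.0, 0.0]
wrist_force: [-2.4, -1.8, 6.4]
opening: 0.0126
gripper_force: 19.8
0.08902732027895001 46.80408569937867 [-2.35787932 -1.81013295  6.35226688] 19.83463704586029
peg [290.06666667 196.6       ] 15 [ 0.54786943 -0.08115732  0.07      ] -42.498952414651946
peg [291.5        240.71428571] 14 [ 0.42859769 -0.08545904  0.07      ] -132.89196671696348
blue [272.15873016 208.17460317] 63 [268 203   9  12] [ 0.51119559 -0.03177487  0.118     ]
```

View pics/t2.png

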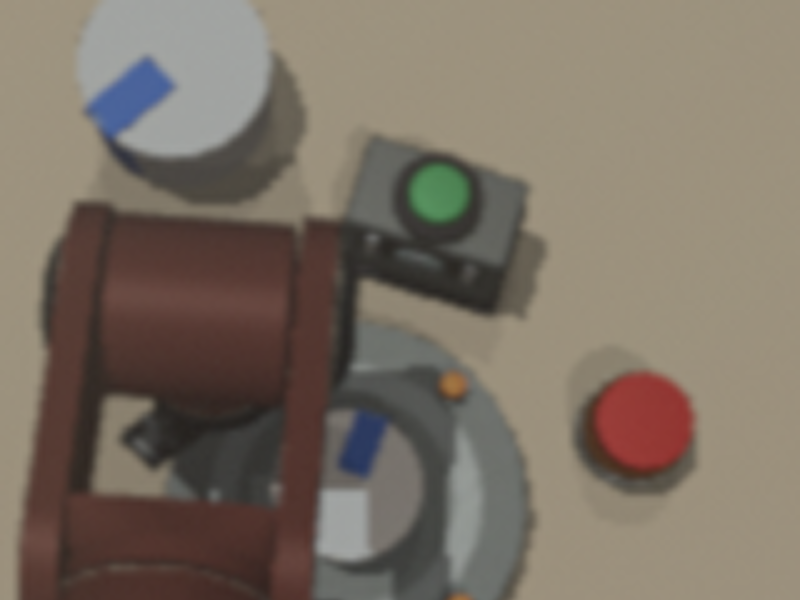

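Stripe now points at the scanner to within a few degrees, (355,470)→(375,418), but the arm casts a shadow and may occlude it. Releasing and backing off for a clear look.

```bash
python3 -m handwheel '{"rotation":[[0,0,0],[0,0,0],[0,0,0],[0,0,0],[0,0,0],[0,0,0],[0,0,0],[0,0,0]],"travel":[[0,0,0],[0,0,0],[0,0,0],[0,0,0],[0,0,0],[0,0,-1],[0,0,-3],[0,0,-6]],"claw":[1.5,2,2.6,3.3,4,4,4,4]}'; python3 -m handwheel '{"rotation":[[0,0,0],[0,0,0],[0,0,0],[0,0,0],[0,0,0],[0,0,0],[0,0,0],[0,0,0]],"travel":[[0,0,-4],[0,0,-8],[2,-2,-10],[5,-5,-10],[8,-8,-10],[10,-10,-10],[12,-12,-10],[12,-12,-10]],"claw":[4,4,4,4,4,4,4,4]}';  python3 - <<'E'
from h import *
m=bot.camera_model('top');im=bot.camera('top')
n=5
cv2.imwrite('pics/t3.png',cv2.resize(im[120:270,200:360],None,fx=5,fy=5,interpolation=cv2.INTER_CUBIC)[:600])
for c,A,s in blobs(im,(5,130,100),(20,255,255),(225,175,315,262))[0]: p=ray(m,c,.07);print('peg',c,A,p,np.degrees(np.arctan2(p[1]+.0241,p[0]-.4856)))
B,l=blobs(im,(100,90,60),(135,255,255),(245,180,295,245),20)
for c,A,s in B: print('blue',c,A,s,ray(m,c,.118))
b=cv2.resize(im[190:245,240:300],None,fx=6,fy=6,interpolation=cv2.INTER_CUBIC)
k=cv2.inRange(cv2.cvtColor(b,cv2.COLOR_BGR2HSV),(100,90,60),(135,255,255));cs=cv2.findContours(k,0,2)[0]
q=cv2.boxPoints(cv2.minAreaRect(max(cs,key=cv2.contourArea)));w=np.array([ray(m,(240+(x+.5)/6-.5,190+(y+.5)/6-.5),.118) for x,y in q])
for i in range(4): d=w[(i+1)%4]-w[i];print(np.hypot(*d[:2]),np.degrees(np.arctan2(d[1],d[0])))
E
```

```text
time_s: 6.15
eef_pos: [0.5447, 0.0414, 0.1177]
orientation: [0.916, 0.4, -0.002, -0.001]
wrist_force: [-0.1, 0.0, -0.4]
opening: 0.0399
gripper_force: 0.0
time_s: 6.95
eef_pos: [0.5392, 0.2136, 0.2192]
orientation: [0.916, 0.402, 0.001, -0.0]
wrist_force: [0.1, -1.3, 0.6]
opening: 0.0401
gripper_force: 0.0
peg [290.25       196.66666667] 12 [ 0.54769312 -0.08165723  0.07      ] -42.828981904277015
peg [246.66666667 197.55555556] 9 [0.54364078 0.03727249 0.07      ] 46.59817832977318
peg [291.57142857 241.        ] 14 [ 0.42783947 -0.08565315  0.07      ] -133.17935456662565
peg [247. 242.] 11 [0.42324441 0.03414141 0.07      ] 136.9538931764039
blue [272.22222222 208.125     ] 72 [268 202   9  13] [ 0.51132764 -0.03193907  0.118     ]
0.032424444582353384 -19.701706904532767
0.015949756247976503 -109.74968849580554
0.0323901858800946 160.19441612415386
0.015891041253299425 70.37384728854823
```

View pics/t3.png

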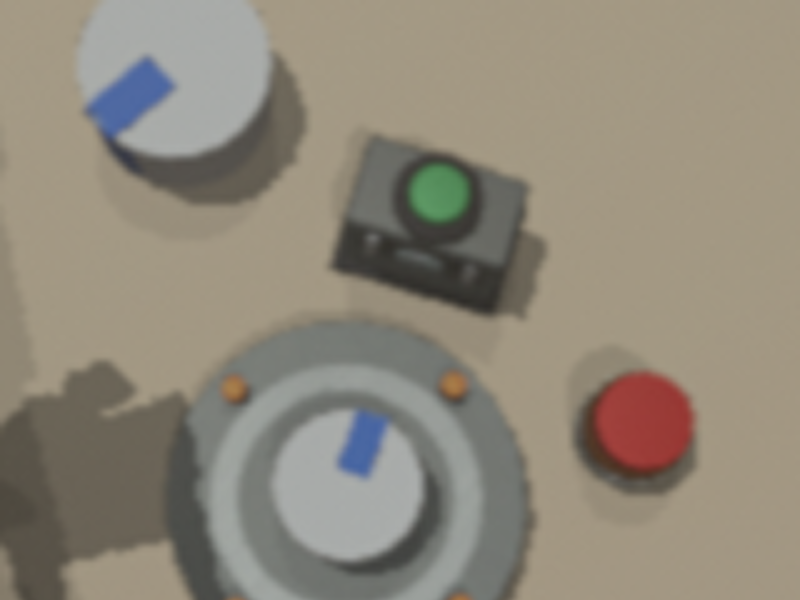

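The clear view shows the stripe running from (355,470) to (375,418), about -19.7° against the scanner's -17°. That is at the limit of this picture, so I'll check from nearer with the wrist camera, with the tool x axis towards the scanner.

Run:
```python
from h import *
a=np.radians(-17);O=np.array([.4856,-.0241]);go([O[0]-.05*np.cos(a),O[1]-.05*np.sin(a),.26],-107)
```

```text
t 7.0 travel [-23.18   7.55  -4.1 ] rot [ 2.000e-02 -4.000e-02  6.432e+01]
```

```bash
python3 -m handwheel '{"rotation":[[0,0,8],[0,0,16],[0,0,24],[0,0,32],[0,0,40],[0,0,48],[0,0,56],[0,0,64.3]],"travel":[[-2,1,-2],[-5,2,-4],[-8,3,-4.1],[-12,4,-4.1],[-16,5,-4.1],[-20,6.5,-4.1],[-22.5,7.5,-4.1],[-23.2,7.5,-4.1]],"claw":[4,4,4,4,4,4,4,4]}'; python3 -m handwheel '{"rotation":[[0,0,0],[0,0,0],[0,0,0]],"travel":[[0,0,0],[0,0,0],[0,0,0]],"claw":[0,0,0]}';  python3 - <<'E'
from h import *
m=bot.camera_model('wrist');im=bot.camera('wrist');cv2.imwrite('pics/w4.png',im)
k=cv2.inRange(cv2.cvtColor(im,cv2.COLOR_BGR2HSV),(100,90,60),(135,255,255))
for c in cv2.findContours(k,0,2)[0]:
    if cv2.contourArea(c)<150: continue
    r=cv2.minAreaRect(c);q=cv2.boxPoints(r);w=[ray(m,p,.118) for p in q];print('blue',r,cv2.contourArea(c))
    for i in range(2): d=w[i+1]-w[i];print('  ',np.hypot(*d[:2]),np.degrees(np.arctan2(d[1],d[0])))
for c,A,s in blobs(im,(5,130,100),(20,255,255),None,30)[0]: p=ray(m,c,.07);print('peg',c,A,s,p,np.degrees(np.arctan2(p[1]+.0241,p[0]-.4856)))
for c,A,s in blobs(im,(45,100,60),(80,255,255),None,30)[0]: print('green',c,A,s,ray(m,c,.13))
E
```

```text
time_s: 7.8
eef_pos: [0.4358, -0.0134, 0.2598]
orientation: [0.988, -0.154, 0.001, 0.001]
wrist_force: [-0.2, -0.0, 0.3]
opening: 0.04
gripper_force: 0.0
time_s: 8.1
eef_pos: [0.4371, -0.0101, 0.2594]
orientation: [0.989, -0.148, 0.0, -0.0]
wrist_force: [0.4, -0.5, 0.6]
opening: 0.0001
gripper_force: 0.0
blue ((248.41566467285156, 102.44537353515625), (18.023771286010742, 35.46168518066406), 1.9749339818954468) 563.5
   0.03334492221505917 -19.693668950482685
   0.017442308646744134 -108.8526889570415
peg [355.63111111  49.59777778] 450 [346  18  34  56] [ 0.53002744 -0.15889901  0.07      ] -71.7586657431298
peg [282.26373626  54.8021978 ] 91 [275  48  14  15] [ 0.54846256 -0.0809764   0.07      ] -42.13796752107153
peg [180.80508475  91.76271186] 118 [175  86  12  13] [0.54530461 0.03944634 0.07      ] 46.785330530135106
peg [309.96899225 156.20155039] 129 [304 150  13  14] [ 0.42974551 -0.08443744  0.07      ] -132.79049671007243
peg [218.51260504 186.03361345] 119 [213 179  11  14] [0.42634353 0.03488797 0.07      ] 135.13010227009391
peg [ 17.52223888 242.05647176] 2001 [  0 210  42  60] [0.43084719 0.32068252 0.07      ] 99.02344454715995
```

View pics/w4.png

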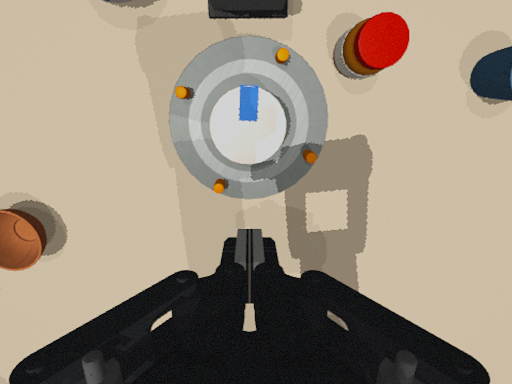

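The stripe reads -19.7° here too, as the box at (248,102) is tilted about 2°. The scanner is at -17°, so I'll re-grip the same peg (46.7°) and turn about 2.6° counterclockwise.

Run:
```python
from h import *
go([.5460,.0400,.16],-43.3)
```

```text
t 8.15 travel [ 8.96 -7.96  9.94] rot [ -0.    0.  -63.7]
```

```bash
python3 -m handwheel '{"rotation":[[0,0,-8],[0,0,-16],[0,0,-24],[0,0,-32],[0,0,-40],[0,0,-48],[0,0,-56],[0,0,-63.7]],"travel":[[1,-1,0],[2.5,-2.2,0],[4,-3.5,0],[5.5,-5,2],[7,-6.2,4],[8.2,-7.2,6],[8.9,-7.9,8],[8.9,-7.9,9.9]],"claw":[4,4,4,4,4,4,4,4]}'; python3 -m handwheel '{"rotation":[[0,0,0],[0,0,0]],"travel":[[0,0,0],[0,0,0]],"claw":[4,4]}'
python3 - <<'E'
from h import *
go([.5460,.0400,.058],-43.3)
E
```

```text
time_s: 8.95
eef_pos: [0.5461, 0.0402, 0.159]
orientation: [0.917, 0.399, -0.0, -0.0]
wrist_force: [-0.1, 0.1, -0.7]
opening: 0.0398
gripper_force: 0.0
time_s: 9.15
eef_pos: [0.5452, 0.0395, 0.1601]
orientation: [0.919, 0.395, -0.0, -0.0]
wrist_force: [-0.7, -0.6, 1.1]
opening: 0.0401
gripper_force: 0.0
t 9.15 travel [ 0.1   0.03 10.21] rot [-0.05  0.04 -0.21]
```

```bash
python3 -m handwheel '{"rotation":[[0,0,0],[0,0,0],[0,0,0],[0,0,0],[0,0,0],[0,0,0]],"travel":[[0,0,3],[0,0,6],[0,0,8.5],[0,0,9.8],[0,0,10.2],[0,0,10.2]],"claw":[4,4,4,4,4,4]}' 20; python3 -m handwheel '{"rotation":[[0,0,0],[0,0,0],[0,0,0],[0,0,0],[0,0,0],[0,0,0]],"travel":[[0,0,0],[0,0,0],[0,0,0],[0,0,0],[0,0,0],[0,0,0]],"claw":[3,2.5,2,1.6,1.3,1.2]}' 20
python3 - <<'E'
from h import *
m=bot.camera_model('top');im=bot.camera('top');s=bot.sense();d=s['eef_pos'][:2]-[.4856,-.0241];print(np.degrees(np.arctan2(d[1],d[0])))
for c,A,s in blobs(im,(5,130,100),(20,255,255),(225,175,315,262))[0]: p=ray(m,c,.07);print('peg',c,A,p,np.degrees(np.arctan2(p[1]+.0241,p[0]-.4856)))
E
```

```text
time_s: 9.75
eef_pos: [0.5459, 0.039, 0.0592]
orientation: [0.919, 0.395, 0.001, 0.0]
wrist_force: [-0.2, 0.6, -0.2]
opening: 0.0403
gripper_force: 0.0
time_s: 10.35
eef_pos: [0.5456, 0.039, 0.0589]
orientation: [0.919, 0.395, 0.0, 0.0]
wrist_force: [-1.2, -0.1, 2.7]
opening: 0.0127
gripper_force: 19.5
46.441084070867994
peg [290.5        196.71428571] 14 [ 0.54757157 -0.08233843  0.07      ] -43.22123970062516
peg [291.1875 241.3125] 16 [ 0.4269904  -0.08462633  0.07      ] -134.0782706519904
```

```bash
python3 -m handwheel '{"rotation":[[0,0,-0.8],[0,0,-1.6],[0,0,-2.4],[0,0,-3.2],[0,0,-3.2],[0,0,-3.2]],"travel":[[0,-0.12,0],[0,-0.25,0],[0,-0.37,0],[-0.01,-0.5,0],[-0.01,-0.5,0],[-0.01,-0.5,0]],"claw":[1.2,1.2,1.2,1.2,1.2,1.2]}'; python3 -m handwheel '{"rotation":[[0,0,0],[0,0,0],[0,0,0],[0,0,0],[0,0,0],[0,0,0],[0,0,0],[0,0,0]],"travel":[[0,0,0],[0,0,0],[0,0,0],[0,0,0],[0,0,0],[0,0,-1],[0,0,-3],[0,0,-7]],"claw":[1.5,2,2.6,3.3,4,4,4,4]}'
python3 - <<'E'
from h import *
a=np.radians(-17);O=np.array([.4856,-.0241]);go([O[0]-.05*np.cos(a),O[1]-.05*np.sin(a),.26],-107)
E
```

```text
time_s: 11.0
eef_pos: [0.5419, 0.0423, 0.0589]
orientation: [0.907, 0.421, 0.0, 0.0]
wrist_force: [-1.5, -0.3, 5.2]
opening: 0.0127
gripper_force: 19.8
time_s: 11.8
eef_pos: [0.539, 0.0425, 0.1262]
orientation: [0.907, 0.421, -0.003, -0.002]
wrist_force: [0.2, -0.8, -0.2]
opening: 0.0401
gripper_force: 0.0
t 11.8 travel [-10.56  -4.45 -13.31] rot [-0.15  0.4  66.76]
```

```bash
python3 -m handwheel '{"rotation":[[0,0,0],[0,0,8],[0,0,16],[0,0,24],[0,0,32],[0,0,40],[0,0,48],[0,0,56]],"travel":[[0,0,-4],[0,0,-8],[0,0,-12],[-1,0,-13.3],[-4,-1,-13.3],[-7,-2,-13.3],[-9.5,-3.5,-13.3],[-10.5,-4.4,-13.3]],"claw":[4,4,4,3,2,1,0,0]}'; python3 -m handwheel '{"rotation":[[0,0,5],[0,0,10.7],[0,0,10.7],[0,0,10.7]],"travel":[[0,0,0],[0,0,0],[0,0,0],[0,0,0]],"claw":[0,0,0,0]}';  python3 - <<'E'
from h import *
m=bot.camera_model('wrist');im=bot.camera('wrist')
k=cv2.inRange(cv2.cvtColor(im,cv2.COLOR_BGR2HSV),(100,90,60),(135,255,255))
for c in cv2.findContours(k,0,2)[0]:
    if not 300<cv2.contourArea(c)<900: continue
    r=cv2.minAreaRect(c);q=cv2.boxPoints(r);w=[ray(m,p,.118) for p in q];print('blue',r,cv2.contourArea(c))
    for i in range(2): d=w[i+1]-w[i];print('  ',np.hypot(*d[:2]),np.degrees(np.arctan2(d[1],d[0])))
for c,A,s in blobs(im,(5,130,100),(20,255,255),None,80)[0]: p=ray(m,c,.07);print('peg',A,np.degrees(np.arctan2(p[1]+.0241,p[0]-.4856)))
# scanner foot edge: lowest dark row per column
g=im.max(2);P=[]
for x in range(218,280,3):
    y=np.where(g[:45,x]<60)[0]
    if len(y): P.append(ray(m,(x,y.max()+.5),.006)[:2])
P=np.array(P);v=cv2.fitLine(P.astype(np.float32),cv2.DIST_HUBER,0,.001,.001).ravel();print('foot edge',np.degrees(np.arctan2(v[1],v[0])),P[0],P[-1])
m=bot.camera_model('top');im=bot.camera('top')
for c,A,s in blobs(im,(45,100,60),(80,255,255),(265,140,315,190))[0]: print('green',c,A,ray(m,c,.13))
go([.6424,-.0715,.20],-107)
E
```

```text
time_s: 12.6
eef_pos: [0.4387, -0.0101, 0.2622]
orientation: [0.998, -0.058, 0.001, 0.0]
wrist_force: [0.6, 0.8, -0.5]
opening: -0.0002
gripper_force: 0.0
time_s: 13.0
eef_pos: [0.4402, -0.0094, 0.2619]
orientation: [0.989, -0.146, 0.0, 0.0]
wrist_force: [0.0, 0.5, -0.4]
opening: 0.0002
gripper_force: 0.0
blue ((249.0, 105.5), (35.0, 18.0), 90.0) 557.0
   0.017632949353336515 -106.81851064524896
   0.033420205343244844 163.74791784563533
peg 437 -71.65714419742571
peg 93 -39.11820611690228
peg 118 49.83096319484419
peg 129 -129.66761927840287
peg 120 138.2817986712967
peg 2115 98.79404064460475
foot edge 73.18455 [ 0.62118367 -0.02144973] [ 0.59908364 -0.09457729]
green [287.57746479 158.11267606] 71 [ 0.64231673 -0.07066193  0.13      ]
t 13.1 travel [21.15  0.09  6.16] rot [-0.   -0.01  0.15]
```

Stripe at about -16.5° and scanner foot normal at -16.8°: square. Now the button.

```bash
python3 -m handwheel '{"rotation":[[0,0,0],[0,0,0],[0,0,0],[0,0,0],[0,0,0],[0,0,0],[0,0,0],[0,0,0]],"travel":[[3,0,0],[7,0,0],[11,0,0],[15,0,0],[18.5,0.1,2],[20.5,0.1,4],[21.2,0.1,6],[21.2,0.1,6.1]],"claw":[0,0,0,0,0,0,0,0]}'; python3 -m handwheel '{"rotation":[[0,0,0],[0,0,0],[0,0,0],[0,0,0],[0,0,0],[0,0,0]],"travel":[[0,0,2],[0,0,4],[0,0,5],[0,0,5.5],[0,0,5.7],[0,0,5.7]],"claw":[0,0,0,0,0,0]}'
python3 - <<'E'
from h import *
s=bot.sense();print(s['eef_pos'],s['wrist_force'])
E
```

```text
time_s: 13.9
eef_pos: [0.6415, -0.072, 0.1958]
orientation: [0.989, -0.147, -0.004, -0.0]
wrist_force: [0.4, 0.1, 0.3]
opening: -0.0
gripper_force: 0.0
time_s: 14.5
eef_pos: [0.643, -0.0721, 0.1443]
orientation: [0.989, -0.147, 0.001, 0.0]
wrist_force: [0.3, 0.9, -0.5]
opening: 0.0001
gripper_force: 0.0
[ 0.64303494 -0.07211315  0.14429362] [ 0.27215322  0.86710223 -0.5179154 ]
```

```bash
python3 -m handwheel '{"rotation":[[0,0,0],[0,0,0],[0,0,0],[0,0,0],[0,0,0],[0,0,0]],"travel":[[0,0,0.2],[0,0,0.4],[0,0,0.6],[0,0,0.8],[0,0,0.8],[0,0,0.8]],"claw":[0,0,0,0,0,0]}'; python3 -m handwheel '{"rotation":[[0,0,0],[0,0,0],[0,0,0],[0,0,0]],"travel":[[0,0,0.15],[0,0,0.3],[0,0,0.3],[0,0,0.3]],"claw":[0,0,0,0]}'
```

```text
time_s: 15.1
eef_pos: [0.6428, -0.0721, 0.1356]
orientation: [0.989, -0.147, 0.0, 0.0]
wrist_force: [0.3, 0.3, 1.5]
opening: 0.0002
gripper_force: 0.8
time_s: 15.5
eef_pos: [0.6428, -0.0721, 0.1326]
orientation: [0.989, -0.147, 0.0, 0.0]
wrist_force: [1.0, -0.1, 3.8]
opening: -0.0002
gripper_force: 1.5
```

```bash
python3 -m handwheel '{"rotation":[[0,0,0],[0,0,0],[0,0,0]],"travel":[[0,0,0.1],[0,0,0.1],[0,0,0.1]],"claw":[0,0,0]}'; python3 -m handwheel '{"rotation":[[0,0,0],[0,0,0],[0,0,0]],"travel":[[0,0,0.1],[0,0,0.1],[0,0,0.1]],"claw":[0,0,0]}'
```

```text
time_s: 15.8
eef_pos: [0.6428, -0.0721, 0.1315]
orientation: [0.989, -0.147, 0.0, 0.0]
wrist_force: [-0.3, -0.6, 3.6]
opening: 0.0002
gripper_force: 1.8
time_s: 16.1
eef_pos: [0.6429, -0.0722, 0.131]
orientation: [0.989, -0.147, 0.0, 0.0]
wrist_force: [-1.6, -0.6, 5.8]
opening: 0.0001
gripper_force: 2.9
```

```bash
python3 -m handwheel '{"rotation":[[0,0,0],[0,0,0],[0,0,0]],"travel":[[0,0,0.1],[0,0,0.1],[0,0,0.1]],"claw":[0,0,0]}'; python3 -m handwheel '{"rotation":[[0,0,0],[0,0,0],[0,0,0]],"travel":[[0,0,0.1],[0,0,0.1],[0,0,0.1]],"claw":[0,0,0]}'
```

```text
time_s: 16.4
eef_pos: [0.6429, -0.0721, 0.131]
orientation: [0.989, -0.147, 0.0, 0.0]
wrist_force: [-3.5, 1.5, 9.0]
opening: 0.0001
gripper_force: 4.6
time_s: 16.7
eef_pos: [0.643, -0.0721, 0.1309]
orientation: [0.989, -0.147, 0.0, 0.0]
wrist_force: [-4.9, 1.6, 12.9]
opening: 0.0001
gripper_force: 6.4
```

The force has reached 13 N and the tool no longer advances, so the button is on its stop. Releasing, backing away and checking.

```bash
python3 -m handwheel '{"rotation":[[0,0,0],[0,0,0],[0,0,0],[0,0,0],[0,0,0],[0,0,0],[0,0,0],[0,0,0]],"travel":[[0,0,-0.4],[0,0,-1],[0,0,-2.5],[0,0,-5],[0,0,-9],[0,0,-13],[0,0,-15],[0,0,-15]],"claw":[0,0,0,0,0,0,0,0]}'; python3 -m handwheel '{"rotation":[[0,0,0],[0,0,0],[0,0,0],[0,0,0],[0,0,0],[0,0,0],[0,0,0]],"travel":[[-4,0,0],[-8,0,0],[-12,0,0],[-16,0,0],[-19,0,0],[-21,0,0],[-21,0,0]],"claw":[0,0,0,0,0,0,0]}'
python3 - <<'E'
from h import *
m=bot.camera_model('wrist');im=bot.camera('wrist');cv2.imwrite('pics/w9.png',im)
k=cv2.inRange(cv2.cvtColor(im,cv2.COLOR_BGR2HSV),(100,90,60),(135,255,255))
for c in cv2.findContours(k,0,2)[0]:
    if cv2.contourArea(c)<150: continue
    r=cv2.minAreaRect(c);q=cv2.boxPoints(r);w=[ray(m,p,.118) for p in q]
    print('blue',r);[print('  ',np.degrees(np.arctan2(*(w[i+1]-w[i])[1::-1]))) for i in range(2)]
print(bot.sense()['eef_pos'])
E
```

```text
time_s: 17.5
eef_pos: [0.6443, -0.0724, 0.2838]
orientation: [0.989, -0.147, 0.004, 0.0]
wrist_force: [1.4, 0.9, 0.7]
opening: -0.0002
gripper_force: 0.0
time_s: 18.2
eef_pos: [0.4398, -0.0102, 0.2768]
orientation: [0.989, -0.147, -0.001, -0.0]
wrist_force: [-0.5, -0.2, -0.1]
opening: 0.0002
gripper_force: 0.0
blue ((247.5, 104.5), (33.0, 17.0), 90.0)
   -106.89751338578697
   163.5448210661195
blue ((498.0, 76.0), (54.0, 26.0), 90.0)
   -106.89430256193647
   179.46017542221819
[ 0.44090924 -0.01062673  0.27705847]
```

View pics/w9.png

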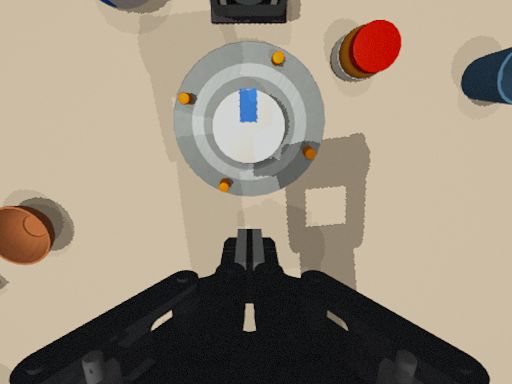

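The jar is centred, its stripe at (248,105) points straight at the scanner (249,10), the bystanders are where they were, and the robot is clear.

```bash
python3 -c "
from rig import bot
print(bot.close_job())"
```

```text
the job is handed in; nothing more can be done
None
```

The job is handed in at about 18 s: the jar's blue panel faces the scanner to within about 0.5° by camera, the button was pressed to its stop (13 N) and released afterwards, and the jar and bystanders were not touched.

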